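# File a plate's edge on the bench hook

### The job

Take the file by its upright grip and file the top edge of the steel plate held in the sled on the bench hook: at least three forward strokes with light steady pressure, the file level and lengthwise, each going from the file's front half to its rear half across the edge towards the stop bar, and lifted clear on every return so that the sled is never dragged off the stop. Touch the sled and plate with nothing but the file. Then lay the file back lengthwise, teeth down and wholly on its board, let go, and leave everything else alone.

Things in the scene. Friction and masses are not known exactly. Their poses are not given: they have to be found in the camera images.
- file: A flat steel file 220 mm long, 32 mm wide, 6 mm thick, teeth down, screwed under a wooden holder 130 x 28 mm (its top 20 mm above the underside) with an upright wooden grip on its middle. About 0.3 kg, balanced under the grip. Origin: centre of the underside (the working face); x along its length, z up. Both ends alike. Starts on its board.
- file_grip (a point): Centre of the file's upright grip, 43 mm above the middle of the underside. The grip is 60 mm long along the file, 26 mm thick across it, and reaches from 20 to 62 mm above the underside.
- board: The file's rest board, fixed: a thin plywood board 280 x 100 x 8 mm lying flat. Origin: centre of its underside; x along its length.
- hook: A fixed wooden bench hook, a board 250 x 130 x 16 mm with a stop bar across it (24 mm wide, its top 46 mm above the bench, its near face 48 mm ahead of the origin). Origin: centre of the underside; x points along the board to the stop bar: the forward direction of filing, roughly away from the robot.
- sled: The wooden sled (96 x 100 mm) on the bench hook, clamping an upright steel plate. It slides loosely along the hook's x on waxed runners (about 0.5 N moves it): it starts home against the stop bar and can slide back 30 mm from it, never forward of home. At home its origin is straight above the hook's origin, 16.5 mm above the bench; axes as the hook's.
- jaws (a point): Middle of the sled's two jaws, level with their tops, 58 mm above the bench. Between them stands the plate, 5 mm thick along x, 70 mm along y. Its straight level top edge is 20 to 34 mm above this point: different each time, not measured, find it by touch. It stands on rubber and sinks 1 mm per 3 N of press. Press 5 to 12 N: under 3 N does not bite, over 18 N spoils the edge.
- square: A steel try square in the drawer. A bystander to leave alone.
- punch: A round brass punch in the drawer. A bystander to leave alone.
- mallet: A knobbly acacia-root mallet. A bystander to leave alone.
- paddle: A flat blue-painted wooden sanding paddle with a handle at one end, 12 mm thick (not the file: it has no upright grip). A bystander to leave alone.
- bowl: A fired clay pinch bowl, 60 mm across and 32 mm high, between the bench hook and the board. A bystander to leave alone.
- offcut: A blocky camphor offcut 75 x 55 x 45 mm. A bystander to leave alone.
- gouge: A gouge with a wooden handle. A bystander to leave alone.
Not all that is in view belongs to the job. What is shaped like the file but orange is not meant.

How it is judged:
By the outcome, as a careful person would: the job done as asked, in the order asked, and still so for the second after the job is handed in, with the robot touching nothing.
It also fails if it takes over 72 s, if anything falls off the work surface, if the arm or the gripper's body presses on something with over 40 N, if the wrist force passes 120 N, or if a joint passes its speed limit or range.

### The arm

A 6-joint arm with a two-finger parallel gripper is mounted at the origin on the work surface. World frame = base frame: x ahead of the robot, y to its left, z up, the work surface at z = 0. Lengths are in m, angles in rad, forces in N, time in s.
With the tool pointing down it reaches from about 0.35 to 0.85 m from the base axis. Payload 8.1 kg.
Tool frame: the origin (TCP) lies at the centre of the arm's flange, where the gripper is bolted on; the fingertips stand 186 mm ahead of it and the grasp point (between the pads) lies 167 mm ahead of it; z points along the fingers, y is the direction in which the jaws open and shut (so a half turn about z gives the same grasp; the last joint's range is limited). The gripper opens to 93 mm and grips with 3 to 60 N. Pads are 15 mm wide; open, the fingers measure 128 mm over their backs; the gripper's body (75 mm by 188 mm) begins 65 mm behind the grasp point.
Start: joints at [-1.26, 0.13, 1.488, -0, 1.523, -0.085], TCP at [0.231, -0.554, 0.405] pointing down, gripper open.
Joint ranges: [-2.96, 2.96], [-0.89, 2.26], [0.02, 2.5], [-1.34, 4.48], [0, 2.73], [-2.66, 2.66]. Speed limits (rad/s): [2.39, 2.39, 2.79, 3.14, 3.14, 3.14].

### API

Orientations are given as a rotation vector (axis times angle).
In Python, from plant import robot, viewer, order gives the robot as it stands.
- The arm moves only by the tool apply_moves, never from a script. Its argument "deltas" is a list of rows, each a list of 3 entries, a list of its own where there are three numbers: the finger opening in mm, from 0 to 93, then the shift along the tool's x, y, z in mm, then the turn about the tool's z in rad. In form: [[grip, [dx, dy, dz], yaw], ...]. A call has 1 to 5 rows; each row shifts and turns the commanded pose from where the row before left it, along the tool's axes as they then stand; what a row does not reach is not made up. A row lasts 1/8 s, in which the tool goes at most 62.5 mm and 10.7 degrees, less where a joint would pass 70% of its speed; a pose out of reach is approached as far as the arm can. A call is refused whole if a number of a shift passes 62.5 or a number of a turn 0.188, either way. A call with a gripper value outside its range is refused whole. The fingers move at their own pace and stop on an object; "grip_force" is the grip in N (left out, the last holds). Time passes only in rows, so rows that do not move let the fingers close. It gives the time, the measured TCP pose, the force and the opening at its end, in the units of the state.
- robot.read_state(): the state, without advancing time (a new reading comes with each control period).
- viewer.read_camera(name): name is "scene" or "top" or "wrist"; returns the picture (420x560x3 uint8, blue, green, red); there is no depth.
- viewer.get_calibration(name): a dict with "fx", "fy", "cx", "cy" (pixels), "R" (3x3) and "t" (3): a world point X has camera coordinates R X + t. Camera axes: x right, y down, z forward; pixel columns grow to the right and rows downward; lengths in m; the calibration is good to about 2 mm. The wrist camera is an equidistant fisheye: a pixel r from the principal point sees the ray r / f radians off the axis. A picture is of the moment at which its call begins: read the wrist's pose just before it. get_calibration takes no time and is no camera call; for the wrist camera it gives the pose at the moment of the call.
- order.close_job(): hands the job in, once; it reports no verdict.
The state is a dict: "t": time; "q": joint angles; "dq": joint speeds; "joint_torque": joint torques, N m; "tool_pos": TCP position; "orientation": TCP orientation; "force": force on the tool from outside, world axes, zero at the start; "wrist_torque": the same for the moment, N m; "opening": finger opening in m.
Only numpy, scipy, OpenCV 4.12 (cv2) and the standard library are available. Lean on these libraries where they do the work, as an engineer would, in place of code of your own. Each camera call takes 0.05 s, during which the arm holds its last target. There are 200 camera calls.

## Working session

There is one attempt and no reset: what is moved stays moved. The work goes in short steps, Python scripts to look and compute and a tool call to move; the robot and the scene stay as the last step left them, time stands still between calls to the robot, and variables do not carry over. Pictures are saved under pics/ and viewed, about 8 in all and at most 12, crops included, and the job is handed in when it is done.

Besides the shell and the picture viewer there is one more tool, called after "Call:" by a JSON object that holds its "name" and its "arguments". apply_moves: Moves the arm, as the interface text tells. Its arguments: {"type":"object","properties":{"deltas":{"type":"array"},"grip_force":{"type":"number"}},"required":["deltas"]}

```bash
mkdir -p pics
cat > h.py <<'E'
import numpy as np, cv2
from plant import robot, viewer, order
from scipy.spatial.transform import Rotation as Ro
def px2w(name,u,v,z,c=None):
    c=c or viewer.get_calibration(name); R=np.array(c["R"]);t=np.array(c["t"])
    a=(u-c["cx"])/c["fx"]; b=(v-c["cy"])/c["fy"]
    if name=="wrist":
        r=np.hypot(a,b); s=np.sin(r)/r if r>1e-9 else 1; d=np.array([a*s,b*s,np.cos(r)])
    else: d=np.array([a,b,1.])
    o=-R.T@t; d=R.T@d
    return o+d*(z-o[2])/d[2]
E
python3 - <<'E'
from h import *
s=robot.read_state(); print(s)
for n in("scene","top"):
    im=viewer.read_camera(n); cv2.imwrite(f"pics/{n}0.png",cv2.resize(im,(784,588)))
    c=viewer.get_calibration(n);print(n,{k:np.round(v,3).tolist() for k,v in c.items()})
E
```

```text
{'t': 0.0, 'q': array([-1.26042792e+00,  1.31147464e-01,  1.48928136e+00, -9.31205034e-06,
        1.52298503e+00, -8.54088321e-02]), 'dq': array([-0.00026609, -0.00036011, -0.00045708, -0.00049814,  0.00106572,
        0.00044176]), 'joint_torque': array([-5.95449146e-04, -5.59851766e+01, -4.91752374e+01,  7.67821306e-02,
        3.58623604e-02, -1.20498098e-04]), 'tool_pos': array([ 0.23125916, -0.55339359,  0.40369417]), 'orientation': array([-3.07850738e+00, -6.17280960e-01,  3.35422342e-04]), 'force': array([-0.20603294,  0.37630056, -0.0902029 ]), 'wrist_torque': array([ 0.04024854, -0.03492793, -0.0303826 ]), 'opening': 0.09290545343421854}
scene {'fx': 426.635, 'fy': 426.635, 'cx': 279.908, 'cy': 211.368, 'R': [[0.443, 0.896, 0.01], [0.634, -0.305, -0.711], [-0.634, 0.321, -0.703]], 't': [-0.13, -0.322, 1.849]}
top {'fx': 510.808, 'fy': 510.808, 'cx': 271.05, 'cy': 213.97, 'R': [[-0.016, -1.0, -0.001], [-0.995, 0.016, -0.102], [0.102, -0.0, -0.995]], 't': [-0.093, 0.532, 1.594]}
```

View pics/top0.png

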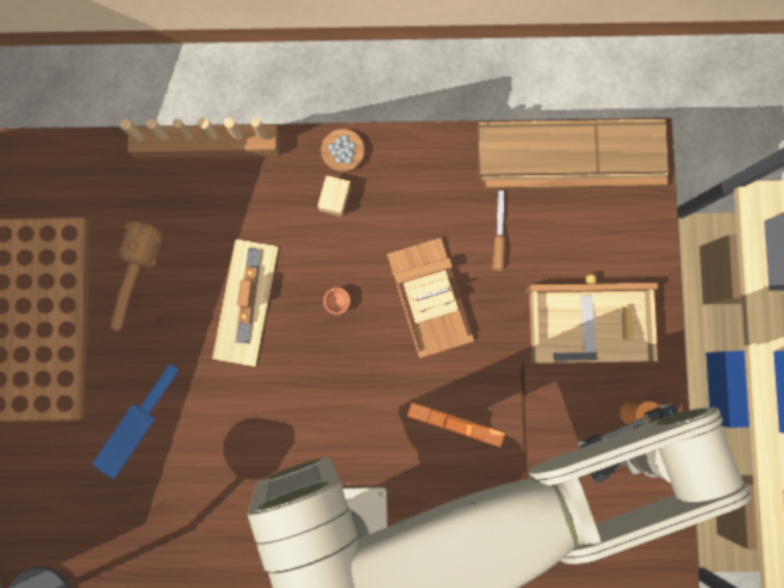

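View pics/scene0.png

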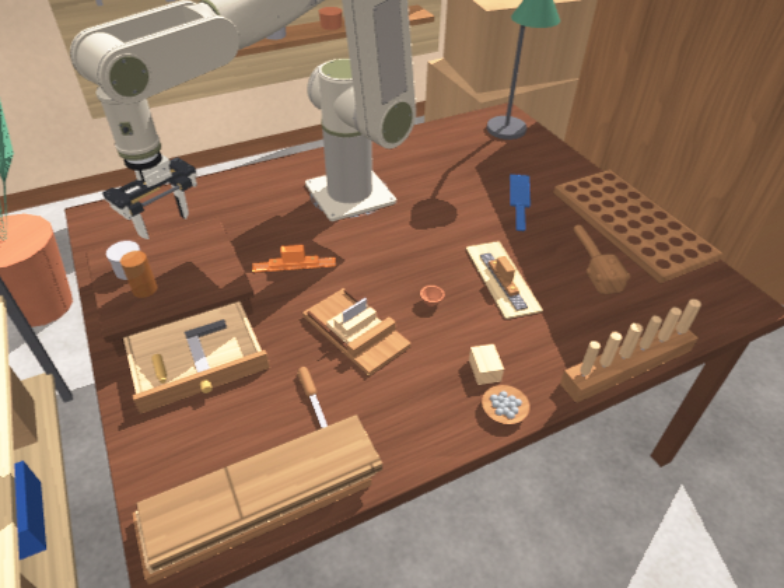

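The top view shows the file and its board at about (246,300), the bowl at (337,300) and the hook at (430,297) with its stop bar at the far (upper) end. The orange decoy is at (456,425).

Run:
```python
import cv2
im=cv2.imread("pics/top0.png"); im=cv2.resize(im,(560,420),interpolation=cv2.INTER_AREA)
from h import *
im=viewer.read_camera("top")
cv2.imwrite("pics/crop1.png",cv2.resize(im[160:270,145:345],(800,440),interpolation=cv2.INTER_CUBIC))
```

```text
(no output)
```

View pics/crop1.png

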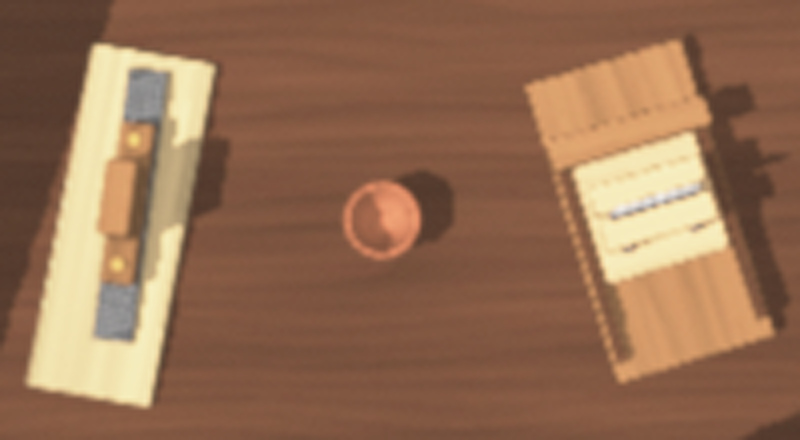

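Run:
```python
from h import *
P=dict(board=([(95,43),(217,64),(152,408),(27,385)],.008),file=([(131,70),(170,72),(134,340),(95,337)],.014),
grip=([(107,157),(138,160),(129,236),(100,232)],.07),hook=([(526,86),(684,38),(775,333),(621,382)],.016),plate=([(612,215),(702,188)],.085),bowl=([(383,218)],.032),bar=([(552,165),(712,122)],.046))
for k,(p,z) in P.items():
    w=np.array([px2w("top",145+x/4,160+y/4,z)[:2] for x,y in p]); m=w.mean(0)
    print(k,np.round(w,3).tolist(),"mean",np.round(m,4))
    if len(p)==4:
        d=(w[0]+w[1]-w[2]-w[3])/2; print("  len",np.linalg.norm(d),"yaw",np.arctan2(d[1],d[0]))
    elif len(p)==2:
        d=w[0]-w[1];print("  len",np.linalg.norm(d),"normal yaw",np.arctan2(-d[0],d[1]))
s=robot.read_state();print(Ro.from_rotvec(s["orientation"]).as_matrix().round(3))
```

```text
board [[0.678, 0.227], [0.66, 0.128], [0.383, 0.181], [0.403, 0.28]] mean [0.5312 0.2042]
  len 0.2807471926859646 yaw -0.1884286167766064
file [[0.655, 0.197], [0.653, 0.166], [0.437, 0.194], [0.44, 0.225]] mean [0.5462 0.1954]
  len 0.216774965555025 yaw -0.1309561095618967
grip [[0.577, 0.205], [0.574, 0.181], [0.515, 0.188], [0.519, 0.21]] mean [0.5461 0.1961]
  len 0.05895236595818382 yaw -0.10204734453479271
hook [[0.636, -0.121], [0.673, -0.249], [0.435, -0.315], [0.398, -0.192]] mean [ 0.5354 -0.2194]
  len 0.24824857226952202 yaw 0.28036467825662814
plate [[0.524, -0.184], [0.543, -0.254]] mean [ 0.5336 -0.2189]
  len 0.07208396102328227 normal yaw 0.27616026942920774
bowl [[0.53, -0.006]] mean [ 0.5297 -0.006 ]
bar [[0.568, -0.14], [0.6, -0.267]] mean [ 0.584  -0.2034]
  len 0.13062213560463057 normal yaw 0.2479929162540752
[[ 0.923  0.386 -0.   ]
 [ 0.386 -0.923  0.001]
 [ 0.    -0.001 -1.   ]]
```

Call:
{"name": "apply_moves", "arguments": {"deltas": [[93,[38.7,-38,0],0],[93,[38.7,-38,0],0],[93,[38.7,-38,0],0],[93,[38.7,-38,0],0],[93,[38.7,-38,0],0]], "grip_force": 60}}

```text
t: 0.78
tool_pos: [0.3369, -0.302, 0.4045]
orientation: [-3.08, -0.617, -0.0]
force: [0.3, 0.6, -0.6]
opening: 0.0933
```

Call:
{"name": "apply_moves", "arguments": {"deltas": [[93,[38.7,-38,0],0],[93,[38.7,-38,0],0],[93,[38.7,-38,0],0],[93,[38.7,-38,0],0],[93,[38.7,-38,0],0]]}}

```text
t: 1.4
tool_pos: [0.4422, -0.052, 0.4047]
orientation: [3.08, 0.618, 0.0]
force: [0.6, -0.4, -0.3]
opening: 0.0928
```

Call:
{"name": "apply_moves", "arguments": {"deltas": [[93,[38.7,-38,0],0],[93,[38.7,-38,0],0],[93,[38.7,-38,0],0],[93,[38.7,-38,0],0],[93,[38.7,-38,0],0]]}}

```text
t: 2.02
tool_pos: [0.5476, 0.1979, 0.4044]
orientation: [3.08, 0.618, -0.0]
force: [1.2, 0.0, -0.6]
opening: 0.0929
```

Call:
{"name": "apply_moves", "arguments": {"deltas": [[93,[0,0,0],0.174],[93,[0,0,0],0.174],[93,[0,0,0],0.174],[93,[0,0,0],0],[93,[0,0,0],0]]}}

```text
t: 2.65
tool_pos: [0.5472, 0.1961, 0.4046]
orientation: [3.136, -0.192, -0.001]
force: [0.2, -0.4, -0.2]
opening: 0.0933
```

```bash
cat >> h.py <<'E'
def st():
    s=robot.read_state(); M=Ro.from_rotvec(s["orientation"]).as_matrix()
    print("t",round(s["t"],2),"pos",(s["tool_pos"]*1000).round(1),"yaw",np.arctan2(M[1,0],M[0,0]).round(4),"z",M[:,2].round(4),"F",s["force"].round(2),"T",s["wrist_torque"].round(2),"op",round(s["opening"]*1000,1),"q",s["q"].round(2))
    return s,M
def need(x,y,z,yaw):
    s,M=st(); d=M.T@(np.array([x,y,z])-s["tool_pos"])*1000; print("need tool mm",d.round(1),"turn",round(-(yaw-np.arctan2(M[1,0],M[0,0])),4))
E
python3 - <<'E'
from h import *
need(.546,.196,.300,-.125)
im=viewer.read_camera("wrist");c=viewer.get_calibration("wrist");print({k:np.round(v,4).tolist() for k,v in c.items()})
np.save("wc.npy",c,allow_pickle=True)
cv2.imwrite("pics/w1.png",cv2.resize(im,(784,588)))
E
```

```text
t 2.65 pos [547.2 196.1 404.6] yaw -0.1223 z [-3.e-04  0.e+00 -1.e+00] F [ 0.15 -0.41 -0.2 ] T [ 0.06 -0.03 -0.03] op 93.3 q [0.26 0.08 1.54 0.   1.52 1.95]
need tool mm [ -1.1   0.2 104.6] turn 0.0027
{'fx': 325.1923, 'fy': 325.1923, 'cx': 279.2593, 'cy': 211.6356, 'R': [[-0.1239, -0.9923, 0.0001], [-0.9493, 0.1186, 0.2913], [-0.289, 0.036, -0.9566]], 't': [0.2629, 0.4614, 0.543]}
```

View pics/w1.png

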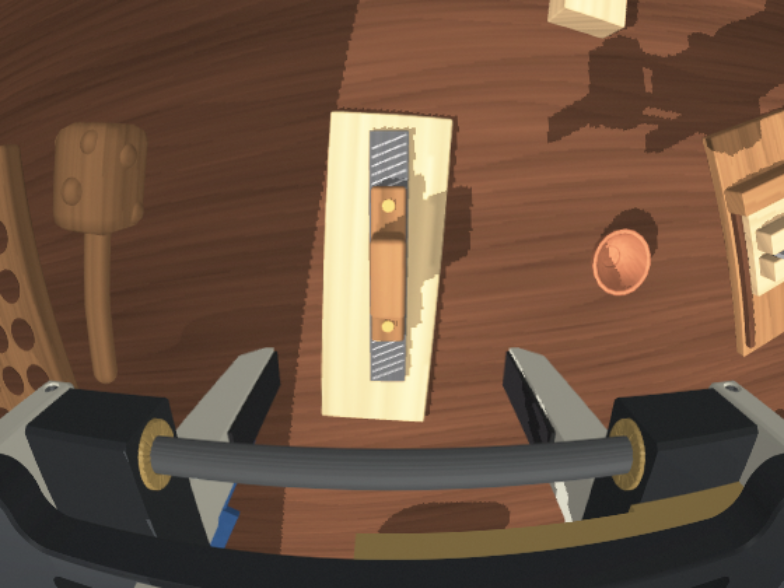

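The wrist view shows the grip top at (371–405, 240–318), aligned with the tool. The file's ends are at rows 129 and 381.

Run:
```python
from h import *
c=np.load("wc.npy",allow_pickle=True).item()
for k,p,z in (("grip",[(371,240),(405,240),(405,318),(370,318)],.07),("file",[(370,129),(408,129),(405,381),(370,381)],.014),("board",[(332,112),(453,118),(424,421),(321,415)],.008)):
    w=np.array([px2w("wrist",u/1.4,v/1.4,z,c)[:2] for u,v in p]);d=(w[0]+w[1]-w[2]-w[3])/2
    print(k,w.mean(0).round(4),np.linalg.norm(d).round(4),np.arctan2(d[1],d[0]).round(4))
```

```text
grip [0.5448 0.1992] 0.0579 -0.1324
file [0.5449 0.1993] 0.2208 -0.1315
board [0.5299 0.2072] 0.279 -0.1933
```

Call:
{"name": "apply_moves", "arguments": {"deltas": [[93,[-2,-2,45],0.009],[93,[0,0,50],0],[93,[0,0,50],0],[93,[0,0,30],0],[93,[0,0,10],0]]}}

```text
t: 3.32
tool_pos: [0.5444, 0.198, 0.2173]
orientation: [3.133, -0.21, -0.006]
force: [-1.3, 0.1, 0.2]
opening: 0.0929
```

Call:
{"name": "apply_moves", "arguments": {"deltas": [[60,[0,0,0],0],[40,[0,0,0],0],[30,[0,0,0],0],[22,[0,0,0],0],[15,[0,0,0],0]], "grip_force": 60}}

```text
t: 3.95
tool_pos: [0.5456, 0.1984, 0.2201]
orientation: [-3.134, 0.212, -0.001]
force: [0.3, 0.4, -0.3]
opening: 0.0481
```

Call:
{"name": "apply_moves", "arguments": {"deltas": [[10,[0,0,0],0],[10,[0,0,0],0],[10,[0,0,0],0],[10,[0,0,0],0]]}}

```text
t: 4.45
tool_pos: [0.5455, 0.1984, 0.2197]
orientation: [-3.134, 0.212, 0.0]
force: [-0.5, 0.4, -0.6]
opening: 0.0257
```

```bash
python3 -c "
from h import *
st()"
```

```text
t 4.45 pos [545.5 198.4 219.7] yaw -0.1351 z [-1.e-04  1.e-04 -1.e+00] F [-0.54  0.39 -0.63] T [0.19 0.   0.01] op 25.7 q [0.26 0.24 1.71 0.   1.18 1.97]
```

Call:
{"name": "apply_moves", "arguments": {"deltas": [[10,[0,0,0],0],[10,[0,0,-10],0],[10,[0,0,-40],0],[10,[0,0,-50],0],[10,[0,0,-40],0]]}}

```text
t: 5.08
tool_pos: [0.5454, 0.1982, 0.3623]
orientation: [-3.134, 0.212, -0.002]
force: [0.5, 0.5, -3.1]
opening: 0.0257
```

Call:
{"name": "apply_moves", "arguments": {"deltas": [[10,[0,40,0],-0.08],[10,[0,45,0],-0.08],[10,[0,45,0],-0.08],[10,[0,45,0],-0.08],[10,[0,45,0],-0.09]]}}

```text
t: 5.7
tool_pos: [0.5513, -0.0216, 0.3602]
orientation: [3.111, 0.435, -0.0]
force: [0.7, -0.4, -3.3]
opening: 0.0257
```

```bash
python3 -c "
from h import *
need(.4955,-.230,.36,.277)"
```

```text
t 5.7 pos [551.3 -21.6 360.2] yaw 0.2776 z [-0.e+00 -1.e-04 -1.e+00] F [ 0.69 -0.44 -3.32] T [ 0.04 -0.04 -0.03] op 25.7 q [-0.13  0.03  1.68 -0.    1.44  1.16]
need tool mm [-110.8  185.1    0.2] turn 0.0006
```

Call:
{"name": "apply_moves", "arguments": {"deltas": [[10,[-22,37,0],0],[10,[-22,37,0],0],[10,[-22,37,0],0],[10,[-22,37,0],0],[10,[-22,37,0],0]]}}

```text
t: 6.32
tool_pos: [0.4953, -0.2294, 0.3602]
orientation: [3.112, 0.43, -0.0]
force: [0.2, -0.4, -2.9]
opening: 0.0257
```

Call:
{"name": "apply_moves", "arguments": {"deltas": [[10,[0,0,0],0],[10,[0,0,0],0]]}}

```text
t: 6.58
tool_pos: [0.4959, -0.2279, 0.3598]
orientation: [-3.112, -0.429, 0.0]
force: [0.0, 0.8, -2.5]
opening: 0.0256
```

Run:
```python
from h import *
st()
c=viewer.get_calibration("wrist");im=viewer.read_camera("wrist")
np.save("wc2.npy",c,allow_pickle=True)
cv2.imwrite("pics/w2.png",cv2.resize(im,(784,588)))
```

```text
t 6.58 pos [ 495.9 -227.9  359.8] yaw 0.2741 z [-2.e-04  5.e-04 -1.e+00] F [ 0.01  0.78 -2.52] T [0.04 0.02 0.04] op 25.6 q [-0.52  0.01  1.7   0.    1.44  0.77]
```

View pics/w2.png

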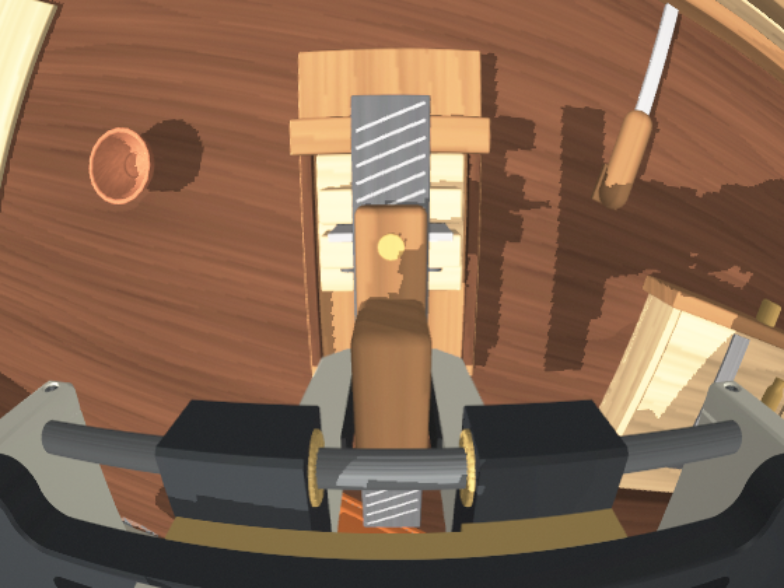

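The file is held level and centred over the plate. The plate shows either side of the file at (328–453, 232), and the hook is parallel to the file.

Call:
{"name": "apply_moves", "arguments": {"deltas": [[10,[0,0,15],0],[10,[0,0,20],0],[10,[0,0,12],0],[10,[0,0,3],0],[10,[0,0,0],0]]}}

```text
t: 7.25
tool_pos: [0.496, -0.228, 0.3095]
orientation: [-3.112, -0.43, 0.001]
force: [0.2, -0.0, -3.3]
opening: 0.0258
```

Run:
```python
from h import *
c=np.load("wc2.npy",allow_pickle=True).item()
print(px2w("wrist",390/1.4,232/1.4,.083,c),px2w("wrist",328/1.4,232/1.4,.083,c),px2w("wrist",453/1.4,232/1.4,.083,c)); st()
```

```text
[ 0.53511105 -0.2155191   0.083     ] [ 0.52575637 -0.18120613  0.083     ] [ 0.5450673  -0.25024149  0.083     ]
t 7.25 pos [ 496.  -228.   309.5] yaw 0.2749 z [-4.e-04  2.e-04 -1.e+00] F [ 0.18 -0.01 -3.34] T [-0.03 -0.01 -0.  ] op 25.8 q [-0.52  0.05  1.75 -0.    1.34  0.77]
```

Call:
{"name": "apply_moves", "arguments": {"deltas": [[10,[0,0,1.5],0],[10,[0,0,1.5],0],[10,[0,0,0],0]]}}

```text
t: 7.62
tool_pos: [0.496, -0.2281, 0.3069]
orientation: [3.112, 0.43, 0.0]
force: [-0.0, 0.1, -1.7]
opening: 0.0256
```

Call:
{"name": "apply_moves", "arguments": {"deltas": [[10,[0,0,1.5],0],[10,[0,0,0],0]]}}

```text
t: 7.88
tool_pos: [0.496, -0.2281, 0.3051]
orientation: [-3.112, -0.43, 0.0]
force: [0.7, -0.2, -3.0]
opening: 0.0256
```

Call:
{"name": "apply_moves", "arguments": {"deltas": [[10,[0,0,1.5],0],[10,[0,0,0],0]]}}

```text
t: 8.12
tool_pos: [0.496, -0.2281, 0.3036]
orientation: [-3.112, -0.43, 0.0]
force: [0.2, -0.1, -2.4]
opening: 0.0257
```

Call:
{"name": "apply_moves", "arguments": {"deltas": [[10,[0,0,1.5],0],[10,[0,0,0],0]]}}

```text
t: 8.38
tool_pos: [0.496, -0.2281, 0.3021]
orientation: [-3.112, -0.43, 0.0]
force: [0.1, 0.2, -2.7]
opening: 0.026
```

Call:
{"name": "apply_moves", "arguments": {"deltas": [[10,[0,0,1.5],0],[10,[0,0,0],0]]}}

```text
t: 8.62
tool_pos: [0.4961, -0.2281, 0.3009]
orientation: [3.112, 0.43, 0.0]
force: [0.2, -0.3, -1.1]
opening: 0.0257
```

Call:
{"name": "apply_moves", "arguments": {"deltas": [[10,[0,0,1.5],0],[10,[0,0,0],0]]}}

```text
t: 8.88
tool_pos: [0.4961, -0.2281, 0.2997]
orientation: [3.112, 0.43, 0.001]
force: [-2.1, 1.0, 1.8]
opening: 0.0256
```

Call:
{"name": "apply_moves", "arguments": {"deltas": [[10,[0,0,1.5],0],[10,[4,0,0],0],[10,[8,0,0],0]]}}

```text
t: 9.25
tool_pos: [0.5073, -0.2254, 0.2983]
orientation: [3.111, 0.429, -0.002]
force: [-4.7, -1.1, 6.7]
opening: 0.0255
```

Call:
{"name": "apply_moves", "arguments": {"deltas": [[10,[8,0,0],0],[10,[8,0,0],0]]}}

```text
t: 9.5
tool_pos: [0.5229, -0.221, 0.2983]
orientation: [3.111, 0.43, -0.001]
force: [-6.3, -1.9, 6.8]
opening: 0.0258
```

```bash
python3 -c "
from h import *
st()"
```

```text
t 9.5 pos [ 522.9 -221.   298.3] yaw 0.2745 z [-7.0e-04 -1.3e-03 -1.0e+00] F [-6.32 -1.89  6.83] T [-0.3   1.09 -0.02] op 25.8 q [-0.49  0.12  1.7  -0.    1.32  0.81]
```

Call:
{"name": "apply_moves", "arguments": {"deltas": [[10,[8,0,0],0],[10,[8,0,0],0],[10,[8,0,0],0]]}}

```text
t: 9.88
tool_pos: [0.5459, -0.2145, 0.2982]
orientation: [3.111, 0.43, -0.002]
force: [-5.8, -1.2, 6.7]
opening: 0.0261
```

Call:
{"name": "apply_moves", "arguments": {"deltas": [[10,[8,0,0],0],[10,[8,0,0],0],[10,[8,0,0],0]]}}

```text
t: 10.25
tool_pos: [0.569, -0.208, 0.2982]
orientation: [3.111, 0.43, -0.003]
force: [-5.4, -1.8, 6.5]
opening: 0.0259
```

Call:
{"name": "apply_moves", "arguments": {"deltas": [[10,[2,0,-2],0],[10,[0,0,-8],0],[10,[0,0,-12],0],[10,[0,0,0],0],[10,[0,0,0],0]]}}

```text
t: 10.88
tool_pos: [0.5711, -0.2069, 0.3197]
orientation: [3.112, 0.43, 0.0]
force: [0.7, 0.2, -3.0]
opening: 0.0255
```

Run:
```python
from h import *
st()
c=viewer.get_calibration("wrist");a=viewer.read_camera("wrist");b=viewer.read_camera("scene")
cv2.imwrite("pics/w3.png",np.hstack([cv2.resize(a,(400,300)),cv2.resize(b[150:300,180:380],(400,300),interpolation=cv2.INTER_CUBIC)]))
```

```text
t 10.88 pos [ 571.1 -206.9  319.7] yaw 0.2748 z [ 3.e-04  0.e+00 -1.e+00] F [ 0.7   0.19 -3.02] T [ 0.01  0.03 -0.04] op 25.5 q [-0.43  0.2   1.56  0.    1.37  0.86]
```

View pics/w3.png

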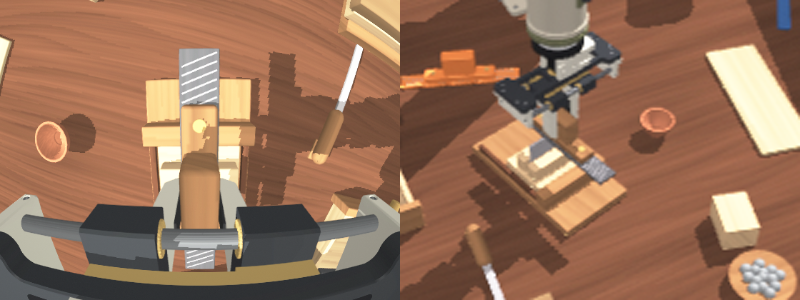

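The first stroke ran well. Press was about 9.5 N and steady, the file stayed level, and the sled is still home against the stop bar. I'll repeat it.

Call:
{"name": "apply_moves", "arguments": {"deltas": [[10,[-39,0,0],0],[10,[-39,0,0],0],[10,[0,0,0],0],[10,[0,0,10],0],[10,[0,0,7],0]]}}

```text
t: 11.6
tool_pos: [0.4965, -0.2278, 0.3018]
orientation: [-3.111, -0.431, 0.0]
force: [-0.0, -0.3, -2.5]
opening: 0.0256
```

Call:
{"name": "apply_moves", "arguments": {"deltas": [[10,[0,0,2],0],[10,[0,0,1.5],0],[10,[0,0,1.5],0],[10,[4,0,0],0],[10,[8,0,0],0]]}}

```text
t: 12.22
tool_pos: [0.5074, -0.2254, 0.2985]
orientation: [3.111, 0.43, -0.001]
force: [-5.1, -1.7, 5.8]
opening: 0.0256
```

Call:
{"name": "apply_moves", "arguments": {"deltas": [[10,[8,0,0],0],[10,[8,0,0],0],[10,[8,0,0],0],[10,[8,0,0],0],[10,[8,0,0],0]]}}

```text
t: 12.85
tool_pos: [0.5461, -0.2145, 0.2985]
orientation: [3.111, 0.43, -0.001]
force: [-5.0, -1.9, 6.4]
opening: 0.0257
```

Call:
{"name": "apply_moves", "arguments": {"deltas": [[10,[8,0,0],0],[10,[8,0,0],0],[10,[8,0,0],0],[10,[2,0,-2],0],[10,[0,0,-8],0]]}}

```text
t: 13.48
tool_pos: [0.5709, -0.2067, 0.307]
orientation: [-3.111, -0.43, 0.001]
force: [0.8, -0.4, -3.4]
opening: 0.0257
```

Call:
{"name": "apply_moves", "arguments": {"deltas": [[10,[0,0,-12],0],[10,[0,0,0],0],[10,[0,0,0],0]]}}

```text
t: 13.85
tool_pos: [0.571, -0.2069, 0.3198]
orientation: [3.112, 0.43, 0.0]
force: [-0.6, -0.3, -2.3]
opening: 0.0256
```

```bash
python3 -c "
from h import *
st()"
```

```text
t 13.85 pos [ 571.  -206.9  319.8] yaw 0.2748 z [ 3.e-04 -0.e+00 -1.e+00] F [-0.6  -0.32 -2.26] T [-0.01  0.02 -0.01] op 25.6 q [-0.43  0.2   1.56  0.    1.37  0.86]
```

Repeatable: the press was about 8.5–9 N. Two more strokes, the fourth as margin.

Call:
{"name": "apply_moves", "arguments": {"deltas": [[10,[-39,0,0],0],[10,[-39,0,0],0],[10,[0,0,0],0],[10,[0,0,10],0],[10,[0,0,7],0]]}}

```text
t: 14.48
tool_pos: [0.4965, -0.2278, 0.3018]
orientation: [-3.111, -0.431, 0.0]
force: [-0.1, 0.8, -2.8]
opening: 0.0259
```

Call:
{"name": "apply_moves", "arguments": {"deltas": [[10,[0,0,2],0],[10,[0,0,1.5],0],[10,[0,0,1.5],0],[10,[4,0,0],0],[10,[8,0,0],0]]}}

```text
t: 15.1
tool_pos: [0.5074, -0.2253, 0.2986]
orientation: [3.111, 0.429, -0.001]
force: [-5.7, -0.4, 5.5]
opening: 0.0254
```

Call:
{"name": "apply_moves", "arguments": {"deltas": [[10,[8,0,0],0],[10,[8,0,0],0],[10,[8,0,0],0],[10,[8,0,0],0],[10,[8,0,0],0]]}}

```text
t: 15.72
tool_pos: [0.5461, -0.2145, 0.2985]
orientation: [3.111, 0.43, -0.001]
force: [-5.8, -0.4, 6.3]
opening: 0.0261
```

Call:
{"name": "apply_moves", "arguments": {"deltas": [[10,[8,0,0],0],[10,[8,0,0],0],[10,[8,0,0],0],[10,[2,0,-2],0],[10,[0,0,-8],0]]}}

```text
t: 16.35
tool_pos: [0.5709, -0.2067, 0.3071]
orientation: [-3.111, -0.43, 0.001]
force: [0.7, 0.3, -2.2]
opening: 0.0255
```

Call:
{"name": "apply_moves", "arguments": {"deltas": [[10,[0,0,-12],0],[10,[0,0,0],0],[10,[0,0,0],0]]}}

```text
t: 16.73
tool_pos: [0.571, -0.2069, 0.3198]
orientation: [3.112, 0.43, 0.0]
force: [-0.8, 0.2, -2.2]
opening: 0.0257
```

Call:
{"name": "apply_moves", "arguments": {"deltas": [[10,[-39,0,0],0],[10,[-39,0,0],0],[10,[0,0,0],0],[10,[0,0,10],0],[10,[0,0,7],0]]}}

```text
t: 17.35
tool_pos: [0.4965, -0.2278, 0.3018]
orientation: [-3.111, -0.431, 0.0]
force: [0.5, 0.2, -2.7]
opening: 0.0256
```

Call:
{"name": "apply_moves", "arguments": {"deltas": [[10,[0,0,2],0],[10,[0,0,1.5],0],[10,[0,0,1.5],0],[10,[4,0,0],0],[10,[8,0,0],0]]}}

```text
t: 17.98
tool_pos: [0.5074, -0.2253, 0.2986]
orientation: [3.111, 0.43, -0.001]
force: [-6.3, -0.8, 7.1]
opening: 0.026
```

Call:
{"name": "apply_moves", "arguments": {"deltas": [[10,[8,0,0],0],[10,[8,0,0],0],[10,[8,0,0],0],[10,[8,0,0],0],[10,[8,0,0],0]]}}

```text
t: 18.6
tool_pos: [0.5461, -0.2145, 0.2985]
orientation: [3.111, 0.43, -0.001]
force: [-6.0, -2.1, 6.1]
opening: 0.0254
```

Call:
{"name": "apply_moves", "arguments": {"deltas": [[10,[8,0,0],0],[10,[8,0,0],0],[10,[8,0,0],0],[10,[2,0,-2],0],[10,[0,0,-8],0]]}}

```text
t: 19.23
tool_pos: [0.5709, -0.2067, 0.307]
orientation: [-3.111, -0.43, 0.001]
force: [-0.2, -0.1, -4.0]
opening: 0.0258
```

Call:
{"name": "apply_moves", "arguments": {"deltas": [[10,[0,0,-22],0],[10,[0,0,-30],0],[10,[0,0,0],0],[10,[0,0,0],0]]}}

```text
t: 19.73
tool_pos: [0.5708, -0.2067, 0.3586]
orientation: [-3.111, -0.43, 0.001]
force: [-0.1, 0.5, -4.0]
opening: 0.0258
```

Run:
```python
from h import *
need(.5306,.2057,.36,-.19)
a=viewer.read_camera("wrist");b=viewer.read_camera("scene")
cv2.imwrite("pics/w4.png",np.hstack([cv2.resize(a,(400,300)),cv2.resize(b[150:300,180:380],(400,300),interpolation=cv2.INTER_CUBIC)]))
```

```text
t 19.73 pos [ 570.8 -206.7  358.6] yaw 0.2749 z [-9.e-04  6.e-04 -1.e+00] F [-0.11  0.51 -4.04] T [ 0.05 -0.01  0.  ] op 25.8 q [-0.43  0.17  1.52  0.    1.44  0.86]
need tool mm [  73.2 -407.9   -1.2] turn 0.4649
```

View pics/w4.png

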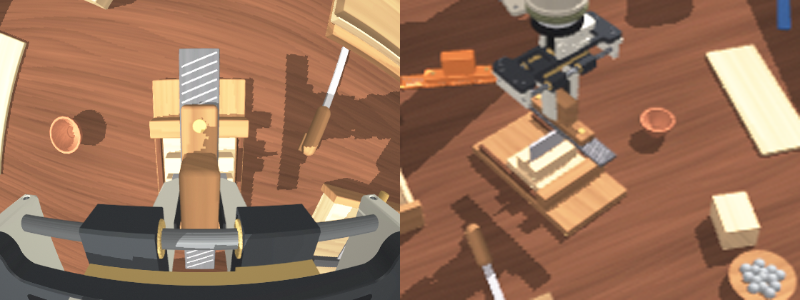

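Sled is still home and the file is level. Carrying it back to the board centre.

Call:
{"name": "apply_moves", "arguments": {"deltas": [[10,[9.2,-51,0],0],[10,[9.2,-51,0],0],[10,[9.2,-51,0],0],[10,[9.2,-51,0],0],[10,[9.2,-51,0],0]]}}

```text
t: 20.45
tool_pos: [0.5454, 0.0526, 0.3583]
orientation: [-3.112, -0.43, 0.003]
force: [1.3, -0.1, -3.0]
opening: 0.0255
```

Call:
{"name": "apply_moves", "arguments": {"deltas": [[10,[9.2,-51,0],0],[10,[9.2,-51,0],0],[10,[9.2,-51,0],0],[10,[0,0,0],0.155],[10,[0,0,0],0.155]]}}

```text
t: 21.08
tool_pos: [0.5305, 0.2067, 0.358]
orientation: [3.14, -0.06, -0.004]
force: [0.5, 0.4, -2.6]
opening: 0.0256
```

Call:
{"name": "apply_moves", "arguments": {"deltas": [[10,[0,0,0],0.155],[10,[0,0,20],0],[10,[0,0,30],0],[10,[0,0,30],0],[10,[0,0,30],0]]}}

```text
t: 21.7
tool_pos: [0.5302, 0.2054, 0.2463]
orientation: [3.127, -0.292, -0.004]
force: [0.1, -0.7, -3.5]
opening: 0.0255
```

Call:
{"name": "apply_moves", "arguments": {"deltas": [[10,[0,0,0],0],[10,[0,0,0],0],[10,[0,0,0],0]]}}

```text
t: 22.08
tool_pos: [0.5319, 0.2059, 0.2513]
orientation: [-3.127, 0.297, -0.004]
force: [-0.3, -0.8, -3.0]
opening: 0.026
```

Run:
```python
from h import *
need(.5306,.2057,.2197,-.19)
a=viewer.read_camera("wrist");b=viewer.read_camera("top")
np.save("wc3.npy",viewer.get_calibration("wrist"),allow_pickle=True)
cv2.imwrite("pics/w5.png",np.hstack([cv2.resize(a,(400,300)),cv2.resize(b[150:270,130:290],(400,300),interpolation=cv2.INTER_CUBIC)]))
```

```text
t 22.07 pos [531.9 205.9 251.3] yaw -0.1895 z [ 2.5e-03  8.0e-04 -1.0e+00] F [-0.29 -0.81 -2.97] T [-0.02  0.06 -0.05] op 26.0 q [0.28 0.18 1.73 0.   1.24 2.04]
need tool mm [-1.3  0.5 31.6] turn 0.0005
```

View pics/w5.png

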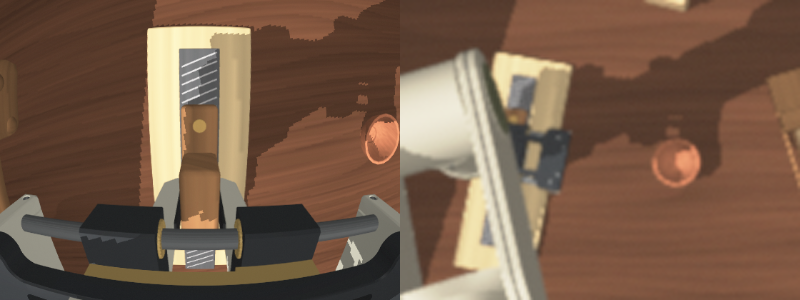

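The file sits aligned and central over the board. Lowering.

Call:
{"name": "apply_moves", "arguments": {"deltas": [[10,[-1,0,15],0],[10,[0,0,11],0],[10,[0,0,3],0],[10,[0,0,1],0],[10,[0,0,0],0]]}}

```text
t: 22.8
tool_pos: [0.5302, 0.2059, 0.2197]
orientation: [3.127, -0.298, -0.0]
force: [-1.8, 0.6, 0.1]
opening: 0.0257
```

Call:
{"name": "apply_moves", "arguments": {"deltas": [[10,[0,0,1],0],[10,[0,0,0],0]]}}

```text
t: 23.05
tool_pos: [0.5302, 0.206, 0.2197]
orientation: [3.127, -0.298, -0.0]
force: [-6.9, -1.3, 9.4]
opening: 0.0258
```

Down on the board. Release and retreat.

Call:
{"name": "apply_moves", "arguments": {"deltas": [[10,[0,0,-1],0],[30,[0,0,0],0],[60,[0,0,0],0],[93,[0,0,0],0],[93,[0,0,0],0]]}}

```text
t: 23.68
tool_pos: [0.5303, 0.2059, 0.2197]
orientation: [-3.127, 0.298, -0.0]
force: [-0.3, 0.0, 0.1]
opening: 0.0555
```

Call:
{"name": "apply_moves", "arguments": {"deltas": [[93,[0,0,0],0],[93,[0,0,0],0],[93,[0,0,-10],0],[93,[0,0,-40],0],[93,[0,0,-50],0]]}}

```text
t: 24.3
tool_pos: [0.5297, 0.2058, 0.3203]
orientation: [3.127, -0.298, -0.003]
force: [-0.9, 0.9, 0.0]
opening: 0.0931
```

Call:
{"name": "apply_moves", "arguments": {"deltas": [[93,[0,0,-50],0],[93,[-40,0,-30],0],[93,[-40,0,0],0],[93,[0,0,0],0],[93,[0,0,0],0]]}}

```text
t: 24.92
tool_pos: [0.452, 0.221, 0.4003]
orientation: [-3.127, 0.298, -0.002]
force: [0.2, 0.8, 0.2]
opening: 0.093
```

Run:
```python
from h import *
st()
a=viewer.read_camera("wrist");b=viewer.read_camera("top")
cv2.imwrite("pics/w6.png",np.hstack([cv2.resize(a,(400,300)),cv2.resize(b[150:270,190:350],(400,300),interpolation=cv2.INTER_CUBIC)]))
```

```text
t 24.93 pos [452.  221.  400.3] yaw -0.1899 z [ 1.2e-03  2.0e-04 -1.0e+00] F [0.15 0.83 0.18] T [ 0.12 -0.02 -0.02] op 93.0 q [ 0.35 -0.13  1.76 -0.    1.51  2.11]
```

View pics/w6.png

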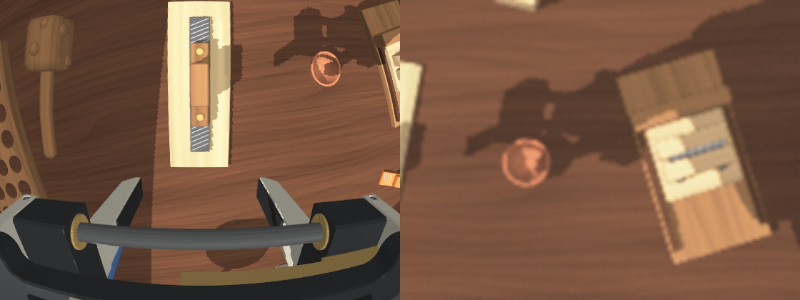

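The file lies centred and lengthwise on its board, at about (200,85) in the left half. The sled is home against the stop bar, and the bowl and mallet haven't moved.

```bash
python3 -c "
from h import *
print(order.close_job())"
```

```text
the job is handed in; nothing more can be done
None
```

I filed the plate's top edge with four level forward strokes, put the file back on its board and handed the job in at about 25 s. The hand-in gives no verdict.

- **Strokes:** each ran from about 40 mm before the file's middle to about 38 mm past it. The press read roughly 8–10 N, allowing for the file's own weight. The file was lifted about 10 to 20 mm clear before each return.
- **Last checks:** the final pictures show the file lying lengthwise, wholly on its board and let go. The sled is home against the stop bar, the bystanders in view are undisturbed, and the gripper is open and clear. The drawer, gouge, paddle and offcut were not fully in those last pictures.
- **Disagreements:** setting the file down pressed it on the board with about 12 N before I eased off. No check failed. I only sampled the force during the strokes, so a brief peak between readings could have gone unseen.

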